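# Load the potato hopper and lay its retaining bar

## Task

Carry the tray of potatoes to the steel feed hopper and tip all four potatoes into it, then set the empty tray back down upright on the table. With the potatoes in, lay the retaining bar, grip plate up, across the hopper so that it rests centred and level in both forks. Lower the tray and the bar rather than dropping them, and leave the other kitchen things where they are.

Things in the scene. Friction and masses are not known exactly. Their poses are not given: they have to be found in the camera images.
- hopper: stainless feed hopper, open square box fixed to the table. Origin: centre of its underside, z up. Outside 168 x 168 mm, walls 4, rim 100 mm high, inner floor at 16 mm. Midway along its +x and -x faces stands a dark steel fork, a plate 8 mm thick (outer face 92 mm from centre): level seat 104 mm above the table, prongs to 130 mm, 27 mm apart at the seat flaring to 47 mm at the top
- hopper_mouth (a point): centre of the hopper's mouth, at rim height (100 mm above the table)
- hopper_seat (a point): point midway between the two forks at the height of their seats (104 mm above the table); its axes are the hopper's; the bar's underside centre belongs here, with the bar along x (either way round)
- tray: loose sheet-steel tray, 207 mm long (x), 142 wide over the handle (y), about 0.32 kg, holding four potatoes. Origin: under its middle, z up. Walls 50 mm high at both sides (inside width 124) and at the back (x = 101 mm); no wall at the front (-x), where the 4 mm floor slopes up 20 degrees from x = -55 mm to the pouring lip. A rigid handle bridges it crosswise at x = 15 mm
- tray_handle (a point): middle of the tray's handle bar: a bar 142 mm long along the tray's y, 16 mm thick in x, 20 mm high, at (15, 0, 100) mm in the tray frame; pinch it from above, fingers closing along the tray's x
- tray_lip (a point): middle of the pouring lip's edge, 132 mm wide over the side walls, at (-106, 0, 22) mm in the tray frame
- bar: loose dark steel retaining bar, 200 (x) x 20 (y) x 10 (z) mm, 0.34 kg, lying on the table. Origin: centre of its underside. On its middle stands an upright grip plate 60 long (x), 12 thick (y), its top 43 mm above the bar's underside
- bar_grip (a point): point to pinch on the grip plate, 28 mm above the bar's underside; fingers close along the bar's y
- potato1: potato, brown, rounded, 64 mm long, 50 mm wide, 40 mm thick, about 85 g, in the tray; origin at its centre
- potato2: potato, brown, rounded, 60 mm long, 49 mm wide, 40 mm thick, about 85 g, in the tray; origin at its centre
- potato3: potato, brown, rounded, 66 mm long, 52 mm wide, 40 mm thick, about 85 g, in the tray; origin at its centre
- potato4: potato, brown, rounded, 62 mm long, 50 mm wide, 40 mm thick, about 85 g, in the tray; origin at its centre
- jar: bystander: glass spice jar with steel cap, 54 mm across, 90 mm high; origin at its underside
- spoon: bystander: wooden spoon, 240 mm long, lying; origin at its underside
- bowl: bystander: small steel bowl, 140 mm across, 55 mm high; origin at its underside
- cutter: bystander: round steel block cutter, 70 mm across, 45 mm high; origin at its underside
- turner: bystander: wood-handled turner, 260 mm long, lying; origin at its underside
- board: bystander: small wooden board 220 x 120 x 16 mm; origin at its underside
Mind the look-alikes: they are no part of the job. Leave any orange, pink or red look-alike of the potato4 alone.

How it is judged:
By the outcome, as a careful person would: the job done as asked, in the order asked, and still so for the second after the job is handed in, with the robot touching nothing.
It also fails if it takes over 72 s, if anything falls off the work surface, if the arm or the gripper's body presses on something with over 40 N, if the wrist force passes 120 N, or if a joint passes its speed limit or range.

## Robot

A 6-joint arm with a two-finger parallel gripper is mounted at the origin on the work surface. World frame = base frame: x ahead of the robot, y to its left, z up, the work surface at z = 0. Lengths are in mm, angles in rad, forces in N, time in s.
With the tool pointing down it reaches from about 225 to 725 mm from the base axis. Payload 3.1 kg.
Tool frame: the origin (TCP) lies midway between the tips of the shut fingers; the grasp point (between the pads) lies 19 mm behind it (bot.pinch_z is the distance from the TCP to the grasp point, in mm); z points along the fingers, y is the line along which they close (so a half turn about z gives the same grasp; the last joint's range is limited). The gripper opens to 85 mm and grips with 20 to 120 N. Pads are 22 mm wide; open, the fingers measure 114 mm over their backs; the gripper's body (76 mm by 85 mm) begins 54 mm behind the grasp point. The pads swing forward as they close: fully open they stand 13 mm farther back than shut.
Start: joints at [0.996, 0.048, 0.099, 1.622, 0, 1.443], TCP at [226.849, 473.452, 231.312] pointing down, gripper open.
Joint ranges: [-2.91, 2.91], [-0.99, 1.94], [-1.21, 1.42], [-2.12, 2.29], [-1.49, 1.47], [-3.14, 3.14]. Speed limits (rad/s): [2.79, 2.79, 3.14, 3.14, 3.14, 3.14].

## Interface

Orientations are given as a rotation vector (axis times angle).
In Python, from workcell import bot gives the robot as it stands. The module is installed in compiled form; this text tells all that it offers.
- The arm moves only by the tool apply_moves, never from a script. Its argument "commands" is a list of rows, each a list of 5 numbers: the closure, from 0 (fully open) to 1 (shut), then the shift along the tool's x, y, z in m, then the turn about the tool's z in degrees. In form: [[grip, tx, ty, tz, yaw], ...]. A call has 1 to 20 rows; each row shifts and turns the commanded pose from where the row before left it, along the tool's axes as they then stand; what a row does not reach is not made up. A row lasts 1/12 s, in which the tool goes at most 41.7 mm and 7.16 degrees, less where a joint would pass 70% of its speed; a pose out of reach is approached as far as the arm can. A call with a gripper value outside its range is refused whole. The fingers move at their own pace and stop on an object; the grip force is fixed at half the most. Time passes only in rows, so rows that do not move let the fingers close. It gives the time, the measured TCP pose, the force, the opening and the grip force at its end, in the units of the state.
- bot.get_obs(): the state, without advancing time (a new reading comes with each control period).
- bot.grab_frame(name): name is "side" or "top"; returns the picture (480x640x3 uint8, blue, green, red); there is no depth.
- bot.get_calibration(name): a dict with "fx", "fy", "cx", "cy" (pixels), "k1" (the pictures are not rectified: a ray, as slopes to the right and down, at radius r is drawn at 1 + k1 r^2 times it, then the intrinsics apply), "xyz" and "rotation" of the camera in the world. Camera axes: x right, y down, z forward; pixel columns grow to the right and rows downward; lengths in mm; the calibration is good to about 2 mm. A picture is of the moment at which its call begins. get_calibration takes no time and is no camera call.
- bot.job_done(): hands the job in; it is judged then, once.
Trained networks look in the newest picture that a camera, given by its name, has taken for a name from the list of things; names that differ only in an ending like _2 or _b are one class to them, and where a whole thing is asked for, a point or a joint stands for the part that bears it (a point fixed in the world has none). Each returns a list of dicts, best first, with "conf" (0 to 1); they miss things now and then, are a little off and sometimes report something else, mostly with a low value. They report only what shows in the picture. A call takes as long as a camera call. They do not tell look-alikes from the thing itself.
- bot.look_for(camera, name): "position" ([x, y, z] in mm, in world coordinates, good to about 4 mm: the middle of the surface that is visible of it).
- bot.outline_of(camera, name): "mask" (480x640 bool, what is visible of it).
- bot.place_of(camera, name): "position" ([x, y, z] in mm, in world coordinates, good to about 4 mm: a listed point, or the origin of a listed thing).
The state is a dict: "clock": time; "joints": joint angles; "qvel": joint speeds; "tau": joint torques, N m; "tool_pos": TCP position; "tool_rot": TCP orientation; "contact_force": force on the tool from outside, world axes, zero at the start; "wrist_torque": the same for the moment, N m; "finger_gap": finger opening in mm; "grip_force": force on a finger pad.
Only numpy, scipy, OpenCV 4.12 (cv2) and the standard library are available. Lean on these libraries where they do the work, as an engineer would, in place of code of your own. Each camera call takes 0.05 s, during which the arm holds its last target. There are 200 camera calls.

## Working session

There is one attempt and no reset: what is moved stays moved. The work goes in short steps, Python scripts to look and compute and a tool call to move; the robot and the scene stay as the last step left them, time stands still between calls to the robot, and variables do not carry over. Pictures are saved under pics/ and viewed, at most 10 in all, crops included, and the job is handed in when it is done.

Besides the shell and the picture viewer there is one more tool, called after "Emit:" in YAML: its name, and indented under it one key for each argument. apply_moves: Moves the arm, as the interface text tells. Its arguments: {"type":"object","properties":{"commands":{"type":"array","items":{"type":"array","items":{"type":"number"}}}},"required":["commands"]}

```bash
mkdir -p pics; cat > h.py <<'E'
import numpy as np, cv2
from scipy.spatial.transform import Rotation as R
from workcell import bot
def cal(n):
    c=bot.get_calibration(n); r=np.array(c['rotation'],float)
    M=r if r.shape==(3,3) else R.from_rotvec(r).as_matrix()
    return c,M,np.array(c['xyz'],float)
def proj(n,p):
    c,M,t=cal(n); q=M.T@(np.array(p,float)-t); s=q[:2]/q[2]; s=s*(1+c['k1']*(s@s))
    return np.array([c['fx']*s[0]+c['cx'],c['fy']*s[1]+c['cy']])
def unproj(n,uv,z):
    c,M,t=cal(n); d=np.array([(uv[0]-c['cx'])/c['fx'],(uv[1]-c['cy'])/c['fy']]); s=d.copy()
    for _ in range(20): s=d/(1+c['k1']*(s@s))
    r=M@np.array([s[0],s[1],1]); return t+r*(z-t[2])/r[2]
E
python3 - <<'E'
from h import *
for n in('side','top'):
    cv2.imwrite(f'pics/{n}0.png',bot.grab_frame(n)); print(n,bot.get_calibration(n))
    for k in ['hopper','hopper_mouth','tray','tray_handle','tray_lip','bar','bar_grip','potato1']:
        print(k,[(np.round(d['position']).tolist(),round(d['conf'],2),proj(n,d['position']).round().tolist()) for d in bot.place_of(n,k)[:5]])
print(bot.get_obs())
E
```

```text
side {'fx': 461.4040605947623, 'fy': 461.4040605947623, 'cx': 316.32710337552317, 'cy': 235.56222424041502, 'k1': 0.01662661351524044, 'xyz': array([130.98389535, 976.29279682, 900.07383247]), 'rotation': array([-0.59121948,  2.58022728, -1.31398318])}
hopper [([541.0, -286.0, 0.0], 0.68, [362.0, 221.0])]
hopper_mouth [([541.0, -285.0, 99.0], 0.97, [364.0, 197.0])]
tray [([476.0, 305.0, 1.0], 0.93, [301.0, 349.0]), ([540.0, -289.0, 99.0], 0.61, [365.0, 196.0])]
tray_handle [([491.0, 308.0, 98.0], 0.73, [295.0, 320.0])]
tray_lip [([370.0, 304.0, 23.0], 0.61, [342.0, 358.0]), ([541.0, -292.0, 0.0], 0.32, [362.0, 220.0])]
bar [([502.0, -28.0, -4.0], 0.68, [343.0, 269.0])]
bar_grip [([504.0, -26.0, 29.0], 0.67, [343.0, 261.0])]
potato1 [([463.0, 274.0, 20.0], 0.83, [311.0, 337.0]), ([556.0, 165.0, 20.0], 0.74, [298.0, 298.0]), ([436.0, 441.0, 21.0], 0.71, [289.0, 393.0]), ([532.0, 272.0, 23.0], 0.68, [287.0, 326.0]), ([465.0, 332.0, 24.0], 0.6, [300.0, 352.0])]
top {'fx': 524.5690895423018, 'fy': 524.5690895423018, 'cx': 323.433193393205, 'cy': 241.2066092782551, 'k1': -0.082484099167279
[... 870 characters left out ...]
67, [209.0, 252.0])]
{'clock': 0.9, 'joints': array([ 9.96199185e-01,  4.79292591e-02,  9.92199009e-02,  1.62201373e+00,
       -8.38895083e-06,  1.44298582e+00]), 'qvel': array([-0.00149109, -0.0020593 , -0.00037685,  0.00242729,  0.00084224,
       -0.0003863 ]), 'tau': array([-1.31925713e-04, -3.38635433e+01,  3.20159984e+01,  7.41506756e-04,
       -1.34831384e-04, -1.82676274e-06]), 'tool_pos': array([226.85189686, 473.451669  , 231.3583856 ]), 'tool_rot': array([6.95980765e-01, 3.06349594e+00, 1.03486319e-04]), 'contact_force': array([0.24312582, 0.03007323, 0.05085199]), 'wrist_torque': array([-0.03591697, -0.0188496 , -0.04204548]), 'grip_force': 0.0, 'finger_gap': 85.31714590393318}
```

View pics/top0.png

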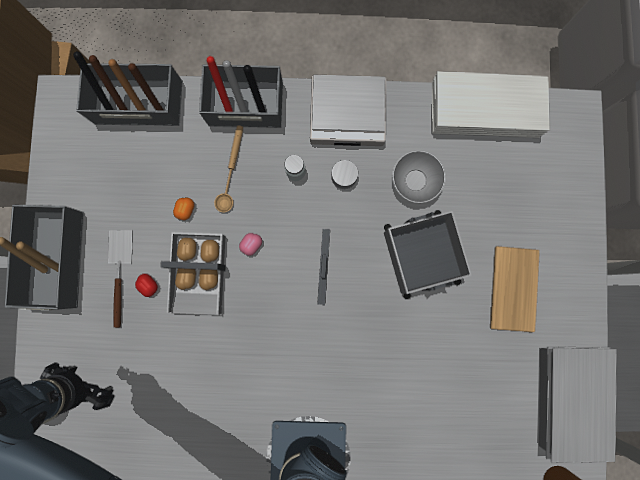

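View pics/side0.png

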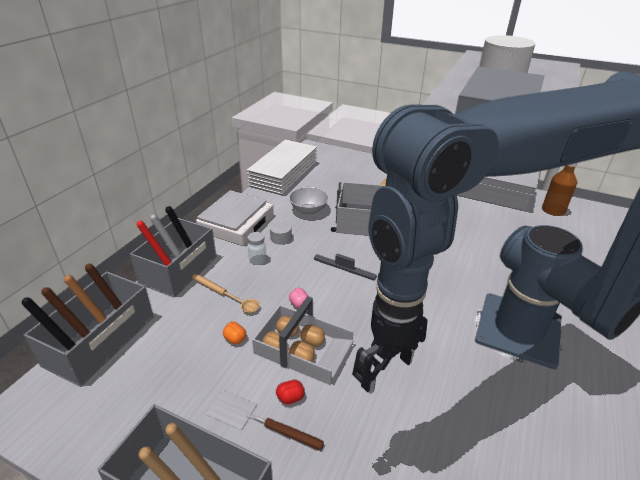

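Top view: the hopper is at (428,253), rotated about 15°, and the tray at (197,273) holds four brown potatoes. The bar is at (323,267). The things that could be taken for potatoes are orange (184,208), red (147,285) and pink (251,244), all loose outside the tray. The brown ones in the tray are (186,249), (209,250), (186,279) and (208,279).

The moves can't tilt the tool, so I'll pivot the tray over the hopper rim instead. For that I need the yaws and the fork sides.

```bash
python3 - <<'E'
from h import *
im=bot.grab_frame('top')
a=cv2.resize(im[200:310,370:490],None,fx=5,fy=5,interpolation=cv2.INTER_CUBIC)[:,:]
b=cv2.resize(im[220:330,150:240],None,fx=5,fy=5,interpolation=cv2.INTER_CUBIC)
c=np.hstack([b,a])[:, :]; c=cv2.resize(c,(798,int(c.shape[0]*798/c.shape[1]))); print(c.shape)
cv2.imwrite('pics/crop1.png',c)
for k,z in [('tray',50),('hopper',100),('bar',10),('tray_handle',110)]:
    for n in ('top','side'):
        for d in bot.outline_of(n,k)[:1]:
            ys,xs=np.nonzero(d['mask'])
            P=np.array([unproj(n,(x,y),z)[:2] for x,y in zip(xs,ys)],np.float32)
            print(n,k,round(d['conf'],2),len(xs),cv2.minAreaRect(P))
        if n=='top' and False: pass
    if k!='tray_handle':
        for i in range(3):
            if i: bot.grab_frame('top')
            print([np.round(d['position']).tolist() for d in bot.place_of('top',k)[:1]])
E
```

```text
(418, 798, 3)Traceback (most recent call last):
  File "<stdin>", line 11, in <module>
  File "h.py", line 12, in unproj
    c,M,t=cal(n); d=np.array([(uv[0]-c['cx'])/c['fx'],(uv[1]-c['cy'])/c['fy']]); s=d.copy()
          ~~~^^^
  File "h.py", line 5, in cal
    c=bot.get_calibration(n); r=np.array(c['rotation'],float)
ValueError: time passes only in moves, steps and waits
```

View pics/crop1.png

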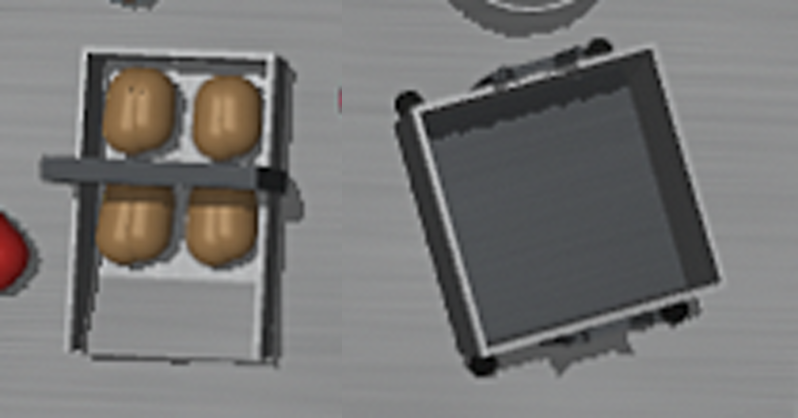

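The crop shows four brown potatoes in the tray under the handle (163,174). The hopper's forks are at its top (540,68) and bottom (600,330) faces, so its left side (450,230) is free for pouring.

```bash
sed -i 's/^def cal(n):/from functools import lru_cache\n@lru_cache\ndef cal(n):/' h.py; python3 - <<'E'
from h import *
f=798/1050*5
def yaw(v): return round(float(np.degrees(np.arctan2(v[1],v[0]))),1)
C=[unproj('top',(370+(x-342)/f,200+y/f),100)[:2] for x,y in [(412,110),(652,50),(720,282),(484,356)]]
print(np.round(C,1).tolist(),np.mean(C,0))
for i in range(4): e=C[(i+1)%4]-C[i]; print(yaw(e),np.linalg.norm(e))
H=[unproj('top',(150+x/f,220+y/f),z)[:2] for x,y,z in [(42,168,110),(283,180,110),(85,50,50),(276,53,50),(275,362,20),(75,352,20)]]
print(np.round(H,1).tolist(), 'handle',(H[0]+H[1])/2,yaw(H[0]-H[1]),'back',yaw(H[2]-H[3]),'lip',(H[4]+H[5])/2,yaw(H[5]-H[4]))
bot.grab_frame('top')
for k,z in [('bar',10),('tray',50)]:
    d=bot.outline_of('top',k)[0]; ys,xs=np.nonzero(d['mask'])
    P=np.array([unproj('top',(x,y),z)[:2] for x,y in zip(xs,ys)],np.float32)
    print(k,cv2.minAreaRect(P),yaw(cv2.fitLine(P,2,0,.01,.01).ravel()[:2]))
for k in ['tray_handle','bar_grip','hopper_mouth']: print(k,[np.round(d['position']).tolist() for d in bot.place_of('top',k)[:1]])
o=bot.get_obs();print(o['clock'],R.from_rotvec(o['tool_rot']).as_matrix().round(3).tolist())
E
```

```text
[[594.1, -184.1], [638.5, -341.7], [487.5, -387.5], [435.6, -233.7]] [ 538.91145479 -286.74130278]
-74.3 163.70544606737272
-163.1 157.8047278767352
108.6 162.30704033722256
17.4 166.07795686335183
[[489.6, 373.3], [486.7, 216.0], [572.9, 366.7], [574.6, 235.9], [365.2, 233.0], [367.3, 371.5]] handle [488.14011955 294.62607755] 89.0 back 90.7 lip [366.24355643 302.23982214] 89.2
bar ((500.5852966308594, -26.78786849975586), (22.393497467041016, 198.54771423339844), 87.60709381103516) -2.2
tray ((472.4022216796875, 309.56805419921875), (210.03396606445312, 163.50929260253906), 1.9413368701934814) 0.5
tray_handle [[491.0, 303.0, 103.0]]
bar_grip [[498.0, -30.0, 26.0]]
hopper_mouth [[540.0, -285.0, 99.0]]
1.3 [[-0.902, 0.432, 0.0], [0.432, 0.902, -0.0], [-0.0, -0.0, -1.0]]
```

Emit:
apply_moves:
  commands:
    - [0,-0.0311,-0.004,0,0]
    - [0,-0.0311,-0.004,0,0]
    - [0,-0.0311,-0.004,0,0]
    - [0,-0.0311,-0.004,0,0]
    - [0,-0.0311,-0.004,0,0]
    - [0,-0.0311,-0.004,0,0]
    - [0,-0.0311,-0.004,0,0]
    - [0,-0.0311,-0.004,0,0]
    - [0,-0.0311,-0.004,0,0]
    - [0,-0.0311,-0.004,0,0]
    - [0,0,0,0,6.5]
    - [0,0,0,0,6.5]
    - [0,0,0,0,6.5]
    - [0,0,0,0,6.5]
    - [0,0,0,0,6.5]
    - [0,0,0,0,6.5]
    - [0,0,0,0,6.5]
    - [0,0,0,0,6.5]
    - [0,0,0,0,6.5]
    - [0,0,0,0,6]

```text
clock: 2.97
tool_pos: [490.1, 303.0, 231.2]
tool_rot: [-2.229, -2.213, 0.0]
contact_force: [0.1, 0.5, -0.7]
finger_gap: 85.2
grip_force: 0.0
```

```bash
cat > st.py <<'E'
from h import *
def st():
    o=bot.get_obs(); M=R.from_rotvec(o['tool_rot']).as_matrix()
    print('t',round(o['clock'],2),'pos',o['tool_pos'].round(1),'yang',np.degrees(np.arctan2(M[1,1],M[0,1])).round(1),'down',M[:,2].round(3),'gap',round(o['finger_gap'],1),'F',o['contact_force'].round(1),'T',o['wrist_torque'].round(2),'j',o['joints'].round(2)); return o,M
E
python3 - <<'E'
from st import *
st(); bot.grab_frame('side'); print([np.round(d['position']).tolist() for d in bot.place_of('side','tray_handle')])
E
```

```text
t 2.97 pos [490.1 303.  231.2] yang -0.4 down [-0. -0. -1.] gap 85.2 F [ 0.1  0.5 -0.7] T [-0.03 -0.03 -0.01] j [0.44 0.18 0.25 1.63 0.   2.02]
[[493.0, 308.0, 96.0]]
```

Emit:
apply_moves:
  commands:
    - [0,0.002,0.001,0.03,0]
    - [0,0,0,0.03,0]
    - [0,0,0,0.03,0]
    - [0,0,0,0.03,0]
    - [0,0,0,0.02,0]
    - [0,0,0,0.01,0]
    - [1,0,0,0,0]
    - [1,0,0,0,0]
    - [1,0,0,0,0]
    - [1,0,0,0,0]
    - [1,0,0,0,0]
    - [1,0,0,0,0]
    - [1,0,0,0,0]
    - [1,0,0,0,0]
    - [1,0,0,0,0]

```text
clock: 4.32
tool_pos: [491.1, 305.7, 83.3]
tool_rot: [-2.223, -2.22, -0.003]
contact_force: [-3.2, 0.1, 5.6]
finger_gap: 14.9
grip_force: 60.0
```

```bash
python3 - <<'E'
from st import *
st()
E
```

```text
t 4.32 pos [491.1 305.7  83.3] yang -0.1 down [ 0.001  0.002 -1.   ] gap 14.9 F [-3.2  0.1  5.6] T [ 0.02  0.73 -0.04] j [ 0.44  0.2  -0.03  1.34  0.    2.01]
```

Emit:
apply_moves:
  commands:
    - [1,0,0,-0.005,0]
    - [1,0,0,-0.01,0]
    - [1,0,0,-0.02,0]
    - [1,0,0,-0.02,0]
    - [1,0,0,-0.02,0]
    - [1,0,0,-0.02,0]
    - [1,0,0,-0.02,0]
    - [1,0,0,-0.02,0]
    - [1,0,0,-0.02,0]
    - [1,0,0,-0.01,0]
    - [1,0,0,-0.005,0]
    - [1,0,0,0,0]

```text
clock: 5.32
tool_pos: [491.5, 305.1, 251.9]
tool_rot: [2.223, 2.219, 0.001]
contact_force: [0.7, -0.6, -7.6]
finger_gap: 15.1
grip_force: 59.0
```

```bash
python3 - <<'E'
from st import *
st(); cv2.imwrite('pics/side1.png',bot.grab_frame('side'))
E
```

```text
t 5.32 pos [491.5 305.1 251.9] yang -0.1 down [ 0.001  0.    -1.   ] gap 15.1 F [ 0.7 -0.6 -7.6] T [ 0.04 -0.04  0.01] j [ 0.44  0.2   0.3   1.68 -0.    2.01]
```

View pics/side1.png

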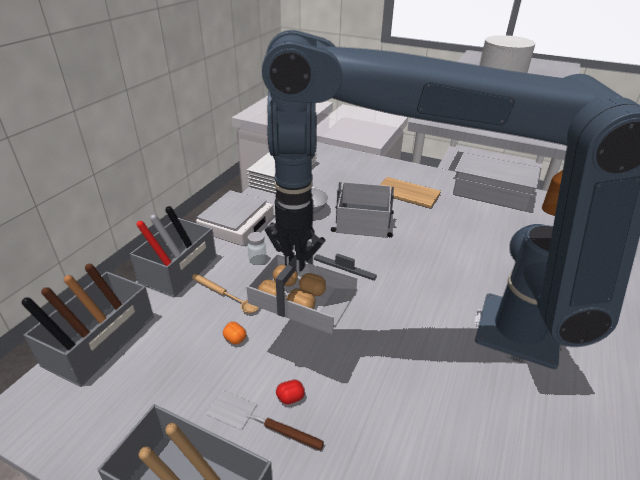

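Emit:
apply_moves:
  commands:
    - [1,-0.01,0.0017,0,0]
    - [1,-0.02,0.0017,0,0]
    - [1,-0.03,0.0017,0,0]
    - [1,-0.03,0.0017,0,0]
    - [1,-0.03,0.0017,0,0]
    - [1,-0.03,0.0017,0,0]
    - [1,-0.03,0.0017,0,0]
    - [1,-0.03,0.0017,0,0]
    - [1,-0.03,0.0017,0,0]
    - [1,-0.03,0.0017,0,0]
    - [1,-0.03,0.0017,0,0]
    - [1,-0.03,0.0017,0,0]
    - [1,-0.03,0.0017,0,0]
    - [1,-0.03,0.0017,0,0]
    - [1,-0.03,0.0017,0,0]
    - [1,-0.03,0.0017,0,0]
    - [1,-0.03,0.0017,0,0]
    - [1,-0.03,0.0017,0,0]
    - [1,-0.02,0.0017,0,0]
    - [1,-0.011,0.0017,0,0]

```text
clock: 7.03
tool_pos: [522.5, -239.4, 248.9]
tool_rot: [-2.225, -2.214, 0.005]
contact_force: [-0.5, 1.0, -7.7]
finger_gap: 15.3
grip_force: 59.0
```

Emit:
apply_moves:
  commands:
    - [1,0,0,0,-2.5]
    - [1,0,0,0,-5]
    - [1,0,0,0,-6.6]
    - [1,0,0,0,-6.6]
    - [1,0,0,0,-6.6]
    - [1,0,0,0,-6.6]
    - [1,0,0,0,-6.6]
    - [1,0,0,0,-6.6]
    - [1,0,0,0,-6.6]
    - [1,0,0,0,-6.6]
    - [1,0,0,0,-6.6]
    - [1,0,0,0,-6.6]
    - [1,0,0,0,-6.6]
    - [1,0,0,0,-6.6]
    - [1,0,0,0,-6.6]
    - [1,0,0,0,-6.6]
    - [1,0,0,0,-4]
    - [1,0,0,0,-2.6]
    - [1,0,0,0,0]
    - [1,0,0,0,0]

```text
clock: 8.7
tool_pos: [523.5, -235.4, 250.2]
tool_rot: [0.447, -3.108, -0.003]
contact_force: [0.7, -0.6, -7.9]
finger_gap: 15.2
grip_force: 59.1
```

```bash
python3 - <<'E'
from st import *
st(); im=bot.grab_frame('side')
cv2.imwrite('pics/side2.png',cv2.resize(im[100:340,250:500],None,fx=2.4,fy=2.4))
t=bot.grab_frame('top')
cv2.imwrite('pics/top2.png',cv2.resize(t[170:320,340:500],None,fx=4,fy=4,interpolation=cv2.INTER_CUBIC))
for k in ['tray_handle','tray_lip','tray']: print(k,[[np.round(d['position']).tolist(),d['conf']] for d in bot.place_of('top',k)[:2]])
E
```

```text
t 8.7 pos [ 523.5 -235.4  250.2] yang 106.4 down [-0.002  0.001 -1.   ] gap 15.2 F [ 0.7 -0.6 -7.9] T [-0.03  0.01 -0.  ] j [-0.54  0.19  0.29  1.67  0.   -0.82]
tray_handle [[[530.0, -237.0, 273.0], 0.72]]
tray_lip []
tray [[[528.0, -250.0, 167.0], 0.79], [[755.0, 229.0, -4.0], 0.69]]
```

View pics/top2.png

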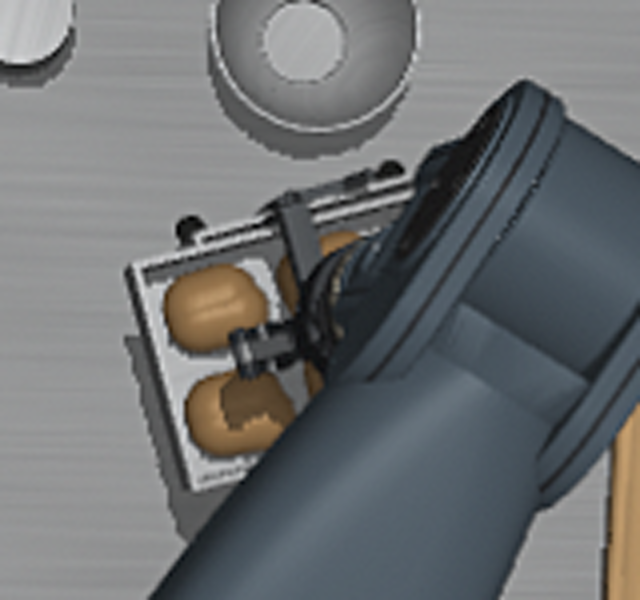

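Emit:
apply_moves:
  commands:
    - [1,-0.002,0,0.01,0]
    - [1,0,0,0.015,0]
    - [1,0,0,0.015,0]
    - [1,0,0,0.01,0]
    - [1,0,0,0.006,0]
    - [1,0,0,0.004,0]
    - [1,0,0,0.002,0]
    - [1,0,0,0.002,0]
    - [1,0,0,0.002,0]
    - [1,0,0,0,0]

```text
clock: 9.78
tool_pos: [526.2, -235.6, 185.7]
tool_rot: [-0.448, 3.109, -0.001]
contact_force: [0.7, 0.1, -8.1]
finger_gap: 15.0
grip_force: 59.1
```

```bash
python3 - <<'E'
from st import *
st()
E
```

```text
t 9.78 pos [ 526.2 -235.6  185.7] yang 106.4 down [ 0.001 -0.    -1.   ] gap 15.0 F [ 0.7  0.1 -8.1] T [ 0.04  0.06 -0.01] j [-0.54  0.18  0.15  1.54 -0.   -0.82]
```

Emit:
apply_moves:
  commands:
    - [1,0,0,0.001,0]
    - [1,0,0,0.001,0]
    - [1,0,0,0.001,0]
    - [1,0,0,0,0]

```text
clock: 10.12
tool_pos: [526.5, -235.7, 183.3]
tool_rot: [-0.448, 3.108, -0.002]
contact_force: [0.4, -0.1, -4.3]
finger_gap: 14.7
grip_force: 59.4
```

Emit:
apply_moves:
  commands:
    - [1,0,0,0.001,0]
    - [0.78,0,0,0,0]
    - [0.74,0,0,0,0]
    - [0.72,0,0,0,0]
    - [0.72,0,0,0,0]
    - [0.72,0,0,0,0]

```text
clock: 10.62
tool_pos: [526.9, -236.4, 182.7]
tool_rot: [-0.447, 3.107, -0.004]
contact_force: [1.1, -2.3, 1.7]
finger_gap: 24.0
grip_force: 1.3
```

```bash
python3 - <<'E'
from st import *
st(); im=bot.grab_frame('side')
cv2.imwrite('pics/side3.png',cv2.resize(im[120:300,270:450],None,fx=3.2,fy=3.2,interpolation=cv2.INTER_CUBIC))
E
```

```text
t 10.62 pos [ 526.9 -236.4  182.7] yang 106.4 down [ 0.003 -0.002 -1.   ] gap 24.0 F [ 1.1 -2.3  1.7] T [-0.49 -0.21  0.01] j [-0.54  0.18  0.14  1.53 -0.   -0.82]
```

View pics/side3.png

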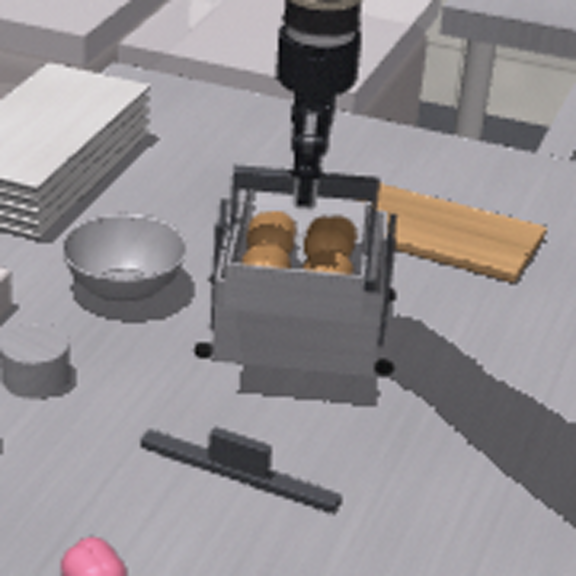

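Emit:
apply_moves:
  commands:
    - [0.68,0,-0.003,0.001,0]
    - [0.66,0,-0.005,0.002,0]
    - [0.66,0,-0.005,0.002,0]
    - [0.66,0,-0.005,0.002,0]
    - [0.66,0,-0.005,0.002,0]
    - [0.66,0,-0.005,0.003,0]
    - [0.66,0,0,0,0]
    - [0.66,0,0,0,0]

```text
clock: 11.33
tool_pos: [533.6, -262.6, 168.5]
tool_rot: [0.447, -3.108, -0.002]
contact_force: [2.0, -1.8, -1.7]
finger_gap: 29.2
grip_force: 0.9
```

Emit:
apply_moves:
  commands:
    - [0.66,0,-0.005,0.003,0]
    - [0.66,0,-0.005,0.004,0]
    - [0.66,0,-0.005,0.004,0]
    - [0.66,0,-0.005,0.004,0]
    - [0.66,0,-0.005,0.004,0]
    - [0.66,0,0,0,0]
    - [0.66,0,0,0,0]
    - [0.66,0,0,0,0]

```text
clock: 12.0
tool_pos: [540.9, -285.9, 150.5]
tool_rot: [0.448, -3.109, -0.001]
contact_force: [-0.2, 0.9, -0.3]
finger_gap: 28.9
grip_force: 0.0
```

```bash
python3 - <<'E'
from st import *
st(); im=bot.grab_frame('side')
cv2.imwrite('pics/side4.png',cv2.resize(im[120:300,270:450],None,fx=3.2,fy=3.2,interpolation=cv2.INTER_CUBIC))
E
```

```text
t 12.0 pos [ 540.9 -285.9  150.5] yang 106.4 down [-0.     0.001 -1.   ] gap 28.9 F [-0.2  0.9 -0.3] T [ 0.01 -0.01 -0.04] j [-0.6   0.27  0.19  1.49  0.   -0.88]
```

View pics/side4.png

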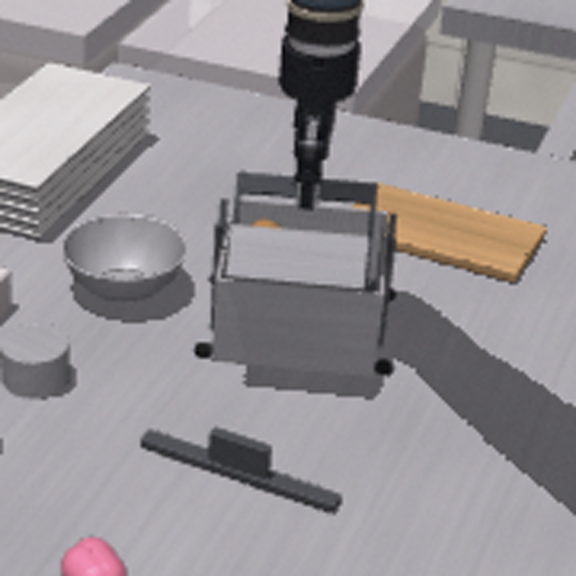

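Side view: the tray is tipped nose-down into the hopper, its back wall is up at (300,250), and the handle at (307,190) is loose between the fingers. Next I check where the potatoes are.

```bash
python3 - <<'E'
from st import *
t=bot.grab_frame('top')
for k in ['potato1','tray','tray_handle']: print(k,[[np.round(d['position']).tolist(),round(d['conf'],2)] for d in bot.place_of('top',k)])
bot.grab_frame('side')
for k in ['potato1','tray','tray_handle','tray_lip']: print(k,[[np.round(d['position']).tolist(),round(d['conf'],2)] for d in bot.place_of('side',k)])
cv2.imwrite('pics/top4.png',cv2.resize(t[190:320,360:500],None,fx=4,fy=4,interpolation=cv2.INTER_CUBIC))
E
```

```text
potato1 [[[551.0, 170.0, 20.0], 0.9], [[594.0, -323.0, 59.0], 0.65], [[439.0, 435.0, 12.0], 0.61], [[575.0, -277.0, 80.0], 0.58], [[645.0, 347.0, 22.0], 0.56], [[525.0, -290.0, 79.0], 0.46]]
tray [[[530.0, -241.0, 74.0], 0.86]]
tray_handle [[[545.0, -288.0, 172.0], 0.9], [[753.0, 58.0, -1.0], 0.5]]
potato1 [[[440.0, 442.0, 19.0], 0.88], [[554.0, 164.0, 22.0], 0.69], [[644.0, 352.0, 19.0], 0.67]]
tray [[[532.0, -243.0, 77.0], 0.79]]
tray_handle [[[543.0, -285.0, 166.0], 0.89]]
tray_lip []
```

View pics/top4.png

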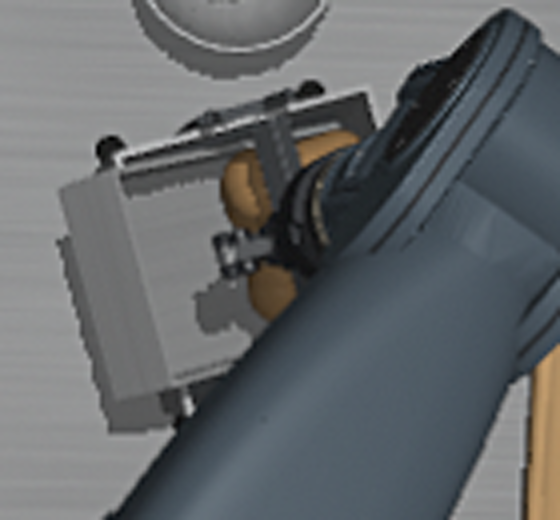

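Two potatoes are up against the lip at about (594,-323) and two are behind them. The lip is only about 25 mm from the far wall, so they can't pass. I'll pinch the tilted handle, pull the tray back and lift it.

Emit:
apply_moves:
  commands:
    - [0.75,0,0,0,0]
    - [1,0,0,0,0]
    - [1,0,0,0,0]
    - [1,0,0,0,0]
    - [1,0,0,0,0]

```text
clock: 12.92
tool_pos: [541.3, -287.0, 150.8]
tool_rot: [-0.448, 3.109, -0.002]
contact_force: [0.7, -3.4, 2.5]
finger_gap: 21.3
grip_force: 58.7
```

```bash
cat > tl.py <<'E'
from st import *
def hop(p): d=np.array(p[:2])-[540.5,-286]; a=np.radians(16.5); return np.round([d[0]*np.cos(a)+d[1]*np.sin(a),-d[0]*np.sin(a)+d[1]*np.cos(a),p[2]]).tolist()
def tl(cams=('top','side')):
    st()
    for n in cams:
        bot.grab_frame(n)
        for k in ['tray','tray_handle','potato1']: print(n,k,[hop(d['position'])+[round(d['conf'],2)] for d in bot.place_of(n,k) if k!='potato1' or d['position'][1]<100])
E
python3 -c "from tl import *;tl()"
```

```text
t 12.92 pos [ 541.3 -287.   150.8] yang 106.4 down [ 0.001 -0.001 -1.   ] gap 21.3 F [ 0.7 -3.4  2.5] T [-0.3  -0.09  0.09] j [-0.6   0.27  0.19  1.49 -0.   -0.88]
top tray [[1.0, 44.0, 72.0, 0.87]]
top tray_handle [[6.0, -3.0, 168.0, 0.92]]
top potato1 [[30.0, -2.0, 71.0, 0.62], [-28.0, -0.0, 75.0, 0.56], [34.0, -56.0, 58.0, 0.42]]
side tray [[2.0, 0.0, 99.0, 0.68], [3.0, 45.0, 76.0, 0.56]]
side tray_handle [[5.0, -1.0, 162.0, 0.68]]
side potato1 []
```

Emit:
apply_moves:
  commands:
    - [1,0,0.006,-0.006,0]
    - [1,0,0.013,-0.01,0]
    - [1,0,0.013,-0.01,0]
    - [1,0,0.013,-0.009,0]
    - [1,0,0,0,0]
    - [1,0,0,0,0]
    - [1,0,0,0,0]

```text
clock: 13.9
tool_pos: [527.7, -242.2, 186.3]
tool_rot: [0.449, -3.109, -0.003]
contact_force: [-2.5, -0.4, 8.4]
finger_gap: 15.6
grip_force: 69.6
```

```bash
python3 -c "
from tl import *
tl()
cv2.imwrite('pics/a.png',np.hstack([cv2.resize(bot.grab_frame('side')[120:260,290:430],(390,390)),cv2.resize(bot.grab_frame('top')[190:330,350:490],(390,390))]))"
```

```text
t 13.9 pos [ 527.7 -242.2  186.3] yang 106.4 down [-0.     0.002 -1.   ] gap 15.6 F [-2.5 -0.4  8.4] T [0.66 0.73 0.03] j [-0.55  0.19  0.16  1.55  0.   -0.83]
top tray [[-153.0, -214.0, 0.0, 0.74], [2.0, 45.0, 90.0, 0.58]]
top tray_handle [[4.0, 45.0, 201.0, 0.81]]
top potato1 []
side tray [[1.0, 44.0, 94.0, 0.88]]
side tray_handle [[6.0, 45.0, 194.0, 0.91]]
side potato1 [[36.0, 11.0, 116.0, 0.69], [35.0, -42.0, 123.0, 0.64], [-26.0, 8.0, 115.0, 0.56], [-21.0, -47.0, 118.0, 0.39]]
```

View pics/a.png

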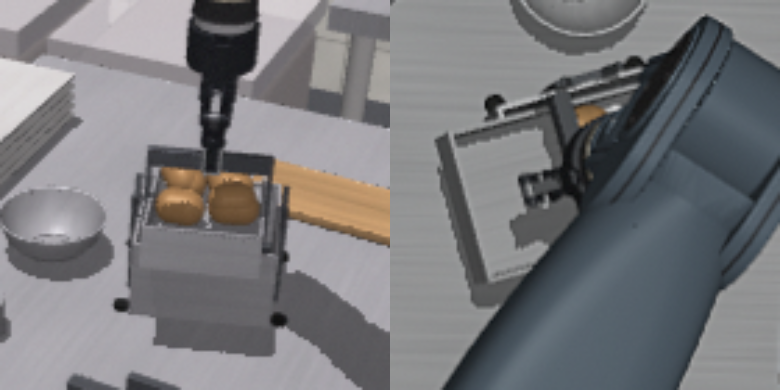

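The pinch levelled the tray, and all four potatoes have slid to the lip end. The centre of mass is now far forward, so I'll move the tray back and pivot it steeper, with the lip well clear of the far wall.

Emit:
apply_moves:
  commands:
    - [1,0,0,-0.005,0]
    - [1,0,0,-0.005,0]
    - [1,0,0.005,-0.004,0]
    - [1,0,0.007,0,0]
    - [1,0,0.007,0,0]
    - [1,0,0.007,0,0]
    - [1,0,0.007,0,0]
    - [1,0,0.007,0,0]
    - [1,0,0.005,0,0]
    - [1,0,0,0,0]
    - [1,0,0,0,0]

```text
clock: 15.32
tool_pos: [515.6, -199.7, 199.5]
tool_rot: [-0.449, 3.109, -0.001]
contact_force: [-0.4, -1.2, -7.4]
finger_gap: 15.4
grip_force: 60.6
```

```bash
python3 -c "
from tl import *
tl()"
```

```text
t 15.32 pos [ 515.6 -199.7  199.5] yang 106.4 down [ 0.    -0.001 -1.   ] gap 15.4 F [-0.4 -1.2 -7.4] T [ 0.16  0.03 -0.03] j [-0.49  0.11  0.11  1.56 -0.   -0.78]
top tray [[4.0, 85.0, 106.0, 0.75], [196.0, -38.0, 0.0, 0.66]]
top tray_handle [[6.0, 89.0, 215.0, 0.89], [-154.0, -214.0, 1.0, 0.35]]
top potato1 [[35.0, 57.0, 128.0, 0.47]]
side tray [[4.0, 84.0, 108.0, 0.89]]
side tray_handle [[257.0, 151.0, 0.0, 0.5]]
side potato1 [[-26.0, 47.0, 131.0, 0.78], [36.0, 58.0, 128.0, 0.72], [35.0, 0.0, 132.0, 0.66], [1.0, -2.0, -1.0, 0.41]]
```

Emit:
apply_moves:
  commands:
    - [1,0,-0.004,0.004,0]
    - [1,0,0,0.003,0]
    - [1,0,0,0.002,0]
    - [1,0,0,0.001,0]
    - [1,0,0,0.001,0]
    - [1,0,0,0,0]

```text
clock: 16.22
tool_pos: [516.9, -204.6, 191.2]
tool_rot: [-0.447, 3.107, -0.005]
contact_force: [-3.5, -0.2, 5.3]
finger_gap: 15.8
grip_force: 62.2
```

Emit:
apply_moves:
  commands:
    - [0.78,0,0,-0.001,0]
    - [0.72,0,0,0,0]
    - [0.66,0,0,0,0]
    - [0.64,0,-0.002,0,0]
    - [0.64,0,-0.006,0.001,0]
    - [0.64,0,-0.006,0.001,0]
    - [0.64,0,-0.006,0.001,0]
    - [0.64,0,-0.006,0.001,0]
    - [0.64,0,-0.006,0.002,0]
    - [0.64,0,0,0,0]
    - [0.64,0,0,0,0]

```text
clock: 17.13
tool_pos: [525.9, -235.0, 182.9]
tool_rot: [0.447, -3.11, -0.001]
contact_force: [2.7, -1.6, 0.1]
finger_gap: 30.6
grip_force: 1.1
```

```bash
python3 -c "
from tl import *
tl()"
```

```text
t 17.13 pos [ 525.9 -235.   182.9] yang 106.4 down [-0.  0. -1.] gap 30.6 F [ 2.7 -1.6  0.1] T [-0.32 -0.46  0.08] j [-0.54  0.18  0.14  1.54  0.   -0.82]
top tray [[0.0, 81.0, 98.0, 0.65], [33.0, 257.0, 1.0, 0.63]]
top tray_handle [[5.0, 44.0, 200.0, 0.97], [33.0, 258.0, 27.0, 0.72]]
top potato1 [[33.0, 44.0, 108.0, 0.59], [35.0, -14.0, 97.0, 0.58], [-25.0, 35.0, 108.0, 0.35]]
side tray [[-156.0, -212.0, 3.0, 0.27]]
side tray_handle [[6.0, 51.0, 196.0, 0.61], [-151.0, -214.0, -1.0, 0.61]]
side potato1 [[37.0, -10.0, 95.0, 0.55], [35.0, 42.0, 109.0, 0.53], [-27.0, 36.0, 107.0, 0.5], [-21.0, -14.0, 98.0, 0.38]]
```

Emit:
apply_moves:
  commands:
    - [0.64,0,-0.006,0.002,0]
    - [0.64,0,-0.006,0.003,0]
    - [0.64,0,-0.006,0.003,0]
    - [0.64,0,-0.006,0.003,0]
    - [0.64,0,-0.006,0.004,0]
    - [0.64,0,-0.004,0.004,0]
    - [0.64,0,0,0,0]
    - [0.64,0,0,0,0]
    - [0.64,0,0,0,0]

```text
clock: 18.28
tool_pos: [535.2, -267.5, 164.5]
tool_rot: [0.447, -3.109, 0.001]
contact_force: [0.6, -3.3, 0.5]
finger_gap: 30.7
grip_force: 1.3
```

```bash
python3 -c "
from tl import *
tl()
cv2.imwrite('pics/b.png',np.hstack([cv2.resize(bot.grab_frame('side')[120:260,290:430],(390,390)),cv2.resize(bot.grab_frame('top')[190:330,350:490],(390,390))]))"
```

```text
t 18.28 pos [ 535.2 -267.5  164.5] yang 106.4 down [-0. -0. -1.] gap 30.7 F [ 0.6 -3.3  0.5] T [-0.56 -0.03  0.03] j [-0.58  0.23  0.17  1.51 -0.   -0.86]
top tray [[2.0, 81.0, 100.0, 0.75]]
top tray_handle [[6.0, 17.0, 184.0, 0.78]]
top potato1 [[36.0, -50.0, 49.0, 0.62], [25.0, -2.0, 67.0, 0.59], [-30.0, 21.0, 77.0, 0.56]]
side tray [[3.0, 80.0, 102.0, 0.59]]
side tray_handle [[6.0, 18.0, 177.0, 0.72]]
side potato1 []
```

View pics/b.png

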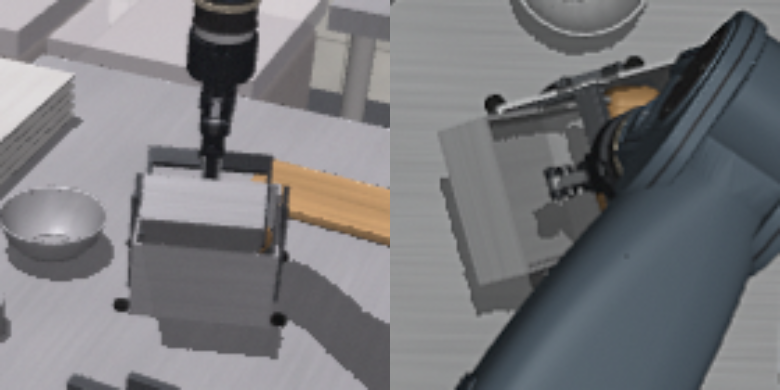

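Side view: the tray is at about 47°, and one potato is already past the lip. I'll tip further.

Emit:
apply_moves:
  commands:
    - [0.64,0,-0.005,0.004,0]
    - [0.64,0,-0.005,0.004,0]
    - [0.64,0,-0.005,0.004,0]
    - [0.64,0,-0.005,0.004,0]
    - [0.64,0,0,0,0]
    - [0.64,0,0,0,0]
    - [0.64,0,0,0,0]

```text
clock: 19.37
tool_pos: [540.6, -285.8, 147.4]
tool_rot: [0.448, -3.108, -0.003]
contact_force: [-0.3, 1.8, -0.8]
finger_gap: 30.7
grip_force: 0.8
```

```bash
python3 -c "
from tl import *
tl()"
```

```text
t 19.37 pos [ 540.6 -285.8  147.4] yang 106.4 down [-0.001  0.002 -1.   ] gap 30.7 F [-0.3  1.8 -0.8] T [ 0.28  0.13 -0.02] j [-0.6   0.27  0.19  1.49  0.   -0.88]
top tray [[3.0, 76.0, 101.0, 0.63]]
top tray_handle [[5.0, 3.0, 173.0, 0.57]]
top potato1 [[254.0, 145.0, 3.0, 0.66], [50.0, -53.0, 36.0, 0.56], [-25.0, -13.0, 56.0, 0.54]]
side tray [[5.0, 75.0, 98.0, 0.75]]
side tray_handle [[5.0, 8.0, 169.0, 0.91]]
side potato1 []
```

Emit:
apply_moves:
  commands:
    - [0.8,0,0,-0.002,0]
    - [1,0,0,0,0]
    - [1,0,0,0,0]
    - [1,0,0,0,0]
    - [1,0,0,-0.005,0]
    - [1,0,0.002,-0.008,0]
    - [1,0,0.002,-0.008,0]
    - [1,0,0.002,-0.008,0]
    - [1,0,0.002,-0.006,0]
    - [1,0,0,0,0]
    - [1,0,0,0,0]

```text
clock: 20.68
tool_pos: [539.2, -278.8, 186.6]
tool_rot: [-0.448, 3.108, -0.002]
contact_force: [-0.3, 0.1, -5.2]
finger_gap: 22.5
grip_force: 59.2
```

```bash
python3 -c "
from tl import *
tl()
cv2.imwrite('pics/c.png',np.hstack([cv2.resize(bot.grab_frame('side')[110:270,280:440],(390,390)),cv2.resize(bot.grab_frame('top')[190:330,350:490],(390,390))]))"
```

```text
t 20.68 pos [ 539.2 -278.8  186.6] yang 106.4 down [ 0.002 -0.001 -1.   ] gap 22.5 F [-0.3  0.1 -5.2] T [-0.11 -0.01  0.02] j [-0.59  0.26  0.24  1.56  0.   -0.87]
top tray [[7.0, 81.0, 137.0, 0.76], [197.0, -40.0, 3.0, 0.5]]
top tray_handle [[6.0, 4.0, 211.0, 0.82]]
top potato1 [[51.0, -54.0, 38.0, 0.62], [-32.0, -22.0, 70.0, 0.36]]
side tray [[353.0, 429.0, 1.0, 0.72], [4.0, 82.0, 137.0, 0.69]]
side tray_handle [[7.0, 12.0, 203.0, 0.72], [50.0, -52.0, 35.0, 0.41]]
side potato1 [[-46.0, -51.0, 36.0, 0.61], [49.0, -51.0, 35.0, 0.53]]
```

View pics/c.png

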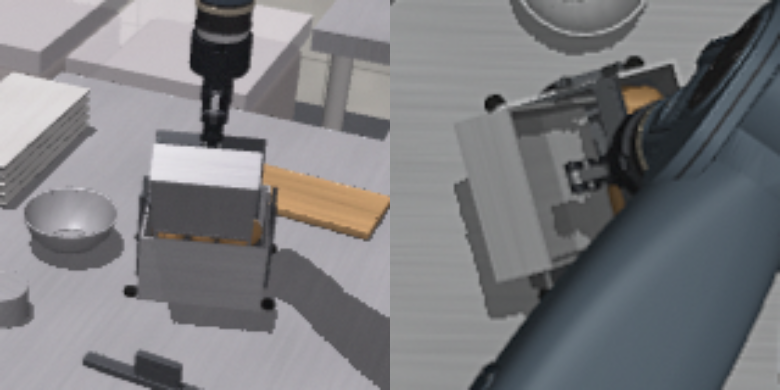

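Side view: the tray is pinched at about 54° and lifted, with potatoes visible under it at (210,235). Two are on the hopper floor, and the force suggests at least one is still on the lip. I'll shake it along the tray axis.

Emit:
apply_moves:
  commands:
    - [1,0,0,-0.008,0]
    - [1,0,0,-0.008,0]
    - [1,0,-0.01,0,0]
    - [1,0,-0.01,0,0]
    - [1,0,0.018,-0.01,0]
    - [1,0,0.018,-0.01,0]
    - [1,0,-0.016,0.008,0]
    - [1,0,-0.016,0.008,0]
    - [1,0,0.018,-0.01,0]
    - [1,0,0.018,-0.01,0]
    - [1,0,0,0,0]
    - [1,0,0,0,0]
    - [1,0,0,0,0]

```text
clock: 22.27
tool_pos: [533.6, -260.8, 225.6]
tool_rot: [-0.448, 3.109, -0.003]
contact_force: [0.8, 0.3, -4.6]
finger_gap: 22.0
grip_force: 61.1
```

```bash
python3 -c "
from tl import *
tl()"
```

```text
t 22.27 pos [ 533.6 -260.8  225.6] yang 106.4 down [ 0.001 -0.002 -1.   ] gap 22.0 F [ 0.8  0.3 -4.6] T [-0.25 -0.06  0.01] j [-0.57  0.23  0.29  1.63 -0.   -0.85]
top tray [[196.0, -38.0, 3.0, 0.67], [5.0, 103.0, 181.0, 0.62]]
top tray_handle [[3.0, 23.0, 251.0, 0.94]]
top potato1 [[49.0, -56.0, 37.0, 0.64], [-5.0, 24.0, 35.0, 0.44]]
side tray [[4.0, 108.0, 181.0, 0.69]]
side tray_handle [[7.0, 30.0, 245.0, 0.86]]
side potato1 [[48.0, -51.0, 34.0, 0.48], [-47.0, -51.0, 36.0, 0.46], [5.0, -52.0, 46.0, 0.43]]
```

All four potatoes read on the hopper floor: (49,-53), (-47,-51), (5,-52) and (-5,24) in the hopper frame. To level the tray I'll press the underside of its nose backward against the near rim, which should turn it in the pinch.

Emit:
apply_moves:
  commands:
    - [1,0,0,0.008,0]
    - [1,0,0,0.009,0]
    - [1,0,0,0.008,0]
    - [1,0,0.008,0,0]
    - [1,0,0.008,0,0]
    - [1,0,0.008,0,0]
    - [1,0,0.008,0,0]
    - [1,0,0.006,0,0]
    - [1,0,0.006,0,0]
    - [1,0,0,0,0]

```text
clock: 23.5
tool_pos: [522.0, -219.8, 206.4]
tool_rot: [-0.447, 3.104, -0.019]
contact_force: [-1.4, -5.4, 8.0]
finger_gap: 22.0
grip_force: 58.6
```

```bash
python3 -c "
from tl import *
tl()"
```

```text
t 23.5 pos [ 522.  -219.8  206.4] yang 106.4 down [ 0.008 -0.011 -1.   ] gap 22.0 F [-1.4 -5.4  8. ] T [-1.82  0.18  0.02] j [-0.51  0.14  0.15  1.57 -0.01 -0.8 ]
top tray [[4.0, 128.0, 141.0, 0.61]]
top tray_handle [[4.0, 69.0, 227.0, 0.94], [349.0, 433.0, -3.0, 0.39]]
top potato1 [[-155.0, -219.0, 1.0, 0.39]]
side tray [[2.0, 125.0, 144.0, 0.93]]
side tray_handle [[5.0, 71.0, 225.0, 0.66]]
side potato1 []
```

Emit:
apply_moves:
  commands:
    - [1,0,0.006,0,0]
    - [1,0,0.006,0,0]
    - [1,0,0.006,0,0]
    - [1,0,0.006,0,0]
    - [1,0,0.006,0,0]
    - [1,0,0,0,0]

```text
clock: 24.4
tool_pos: [512.0, -186.5, 201.2]
tool_rot: [-0.45, 3.108, 0.002]
contact_force: [-0.4, 0.0, 2.7]
finger_gap: 20.0
grip_force: 58.2
```

```bash
python3 -c "
from tl import *
tl()"
```

```text
t 24.4 pos [ 512.  -186.5  201.2] yang 106.5 down [ 0.001  0.002 -1.   ] gap 20.0 F [-0.4  0.   2.7] T [-0.05 -0.    0.  ] j [-0.47  0.09  0.09  1.56  0.   -0.76]
top tray [[2.0, 138.0, 122.0, 0.9]]
top tray_handle [[7.0, 105.0, 227.0, 0.93], [258.0, 144.0, 1.0, 0.28]]
top potato1 []
side tray [[5.0, 136.0, 125.0, 0.64]]
side tray_handle [[6.0, 103.0, 220.0, 0.91], [-151.0, -214.0, 1.0, 0.64]]
side potato1 [[4.0, -53.0, 43.0, 0.57]]
```

Emit:
apply_moves:
  commands:
    - [1,0,0.007,0,0]
    - [1,0,0.007,0,0]
    - [1,0,0.007,0,0]
    - [1,0,0.005,0,0]
    - [1,0,0,0.003,0]
    - [1,0,0,0.004,0]
    - [1,0,0,0.004,0]
    - [1,0,0,0.004,0]
    - [1,0,0,0,0]

```text
clock: 25.55
tool_pos: [504.7, -163.7, 184.6]
tool_rot: [0.448, -3.109, -0.0]
contact_force: [0.1, 0.3, -3.1]
finger_gap: 15.1
grip_force: 60.8
```

```bash
python3 -c "
from tl import *
tl()"
```

```text
t 25.55 pos [ 504.7 -163.7  184.6] yang 106.4 down [-0.  0. -1.] gap 15.1 F [ 0.1  0.3 -3.1] T [ 0.01 -0.09  0.02] j [-0.44  0.06  0.02  1.53  0.   -0.73]
top tray [[-1.0, 116.0, 98.0, 0.64]]
top tray_handle [[3.0, 124.0, 203.0, 0.82]]
top potato1 [[-43.0, -48.0, 40.0, 0.79], [48.0, -52.0, 36.0, 0.41]]
side tray [[2.0, 115.0, 104.0, 0.88]]
side tray_handle [[0.0, 127.0, 201.0, 0.8], [0.0, -2.0, -1.0, 0.37]]
side potato1 []
```

The tray is level and reads 3.1 N, which matches it empty. Next I'll carry it to free table.

Emit:
apply_moves:
  commands:
    - [1,0,0,-0.015,0]
    - [1,0,0,-0.015,0]
    - [1,0.001,0.014,0,0]
    - [1,0.002,0.025,0,0]
    - [1,0.002,0.027,0,0]
    - [1,0.002,0.027,0,0]
    - [1,0.002,0.027,0,0]
    - [1,0.002,0.027,0,0]
    - [1,0.002,0.027,0,0]
    - [1,0.002,0.027,0,0]
    - [1,0.002,0.027,0,0]
    - [1,0.002,0.027,0,0]
    - [1,0.002,0.027,0,0]
    - [1,0.002,0.025,0,0]
    - [1,0,0.02,0.01,0]
    - [1,0,0.007,0.02,0]
    - [1,0,0,0.025,0]
    - [1,0,0,0.025,0]
    - [1,0,0,0.02,0]
    - [1,0,0,0.015,0]

```text
clock: 27.62
tool_pos: [386.3, 150.6, 97.7]
tool_rot: [0.449, -3.106, -0.0]
contact_force: [-0.3, -0.5, -4.9]
finger_gap: 15.2
grip_force: 60.7
```

```bash
python3 -c "
from tl import *
st()
cv2.imwrite('pics/d.png',bot.grab_frame('top')); 
for n in ('top','side'):
  if n=='side': bot.grab_frame(n)
  for k in ['tray','tray_handle','tray_lip']: print(n,k,[d['position'].round() if hasattr(d['position'],'round') else d['position'] for d in bot.place_of(n,k)])
  print([hop(d['position']) for d in bot.place_of(n,'potato1')])
"
```

```text
t 27.62 pos [386.3 150.6  97.7] yang 106.4 down [-0.003 -0.    -1.   ] gap 15.2 F [-0.3 -0.5 -4.9] T [ 0.02  0.05 -0.02] j [ 0.21 -0.23 -0.42  1.38  0.   -0.08]
top tray [[539.0, -287.2, 100.8], [393.6, 136.8, 12.8]]
top tray_handle [[392.0, 148.0, 118.7]]
top tray_lip [[422.4, 36.6, 33.8], [604.4, -323.7, 33.8], [749.4, -76.3, 4.0]]
[[-45.0, -50.0, 38.0], [-5.0, 29.0, 32.0], [3.0, -54.0, 43.0], [50.0, -54.0, 36.0], [279.0, 577.0, 18.0], [138.0, 430.0, 23.0], [108.0, 722.0, 14.0], [-20.0, 449.0, 12.0]]
side tray [[393.8, 139.2, 19.2]]
side tray_handle [[392.7, 153.6, 112.7], [501.5, -27.8, -6.2]]
side tray_lip [[424.6, 37.5, 43.6], [603.9, -320.7, 34.1]]
[[111.0, 728.0, 22.0], [281.0, 580.0, 20.0], [141.0, 429.0, 18.0], [49.0, -52.0, 34.0], [-22.0, 449.0, 18.0], [144.0, 794.0, -2.0]]
```

View pics/d.png

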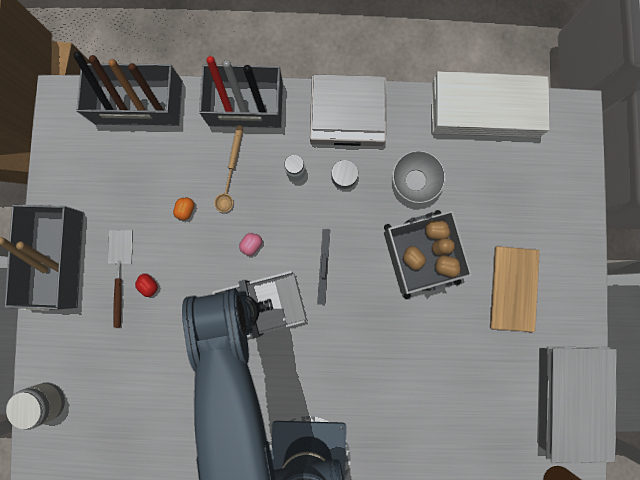

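The picture shows all four potatoes in the hopper: (437,230), (443,246), (447,267) and (414,258). The empty tray is above free table at (275,305).

Emit:
apply_moves:
  commands:
    - [1,0,0,0.004,0]
    - [1,0,0,0.003,0]
    - [1,0,0,0.002,0]
    - [1,0,0,0.001,0]
    - [1,0,0,0.001,0]
    - [1,0,0,0.001,0]
    - [1,0,0,0,0]

```text
clock: 28.7
tool_pos: [388.3, 150.3, 88.0]
tool_rot: [0.448, -3.109, 0.0]
contact_force: [0.1, -0.6, -4.4]
finger_gap: 15.2
grip_force: 60.8
```

Emit:
apply_moves:
  commands:
    - [1,0,0,0.002,0]
    - [1,0,0,0.001,0]
    - [1,0,0,0.001,0]
    - [1,0,0,0,0]

```text
clock: 29.03
tool_pos: [388.6, 150.5, 84.7]
tool_rot: [-0.448, 3.109, 0.0]
contact_force: [-2.1, 0.7, -0.8]
finger_gap: 14.8
grip_force: 61.1
```

Emit:
apply_moves:
  commands:
    - [1,0,0,0.001,0]
    - [1,0,0,0.001,0]
    - [1,0,0,0,0]

```text
clock: 29.28
tool_pos: [388.7, 150.9, 83.9]
tool_rot: [-0.448, 3.108, 0.001]
contact_force: [-4.5, 1.8, 6.2]
finger_gap: 14.7
grip_force: 62.0
```

Emit:
apply_moves:
  commands:
    - [0.75,0,0,0,0]
    - [0.4,0,0,0,0]
    - [0,0,0,0,0]
    - [0,0,0,0,0]
    - [0,0,0,0,0]
    - [0,0,0,-0.01,0]
    - [0,0,0,-0.025,0]
    - [0,0,0,-0.03,0]
    - [0,0,0,-0.03,0]
    - [0,0,0,-0.03,0]
    - [0,0,0,0,6.2]
    - [0,0,0,0,6.2]
    - [0,0,0,0,6.2]
    - [0,0,0,0,0]

```text
clock: 30.45
tool_pos: [388.9, 150.4, 208.4]
tool_rot: [0.063, 3.139, 0.0]
contact_force: [-0.6, -0.6, 0.1]
finger_gap: 85.2
grip_force: 0.0
```

```bash
python3 -c "
from tl import *
o,M=st()
for n in ('top','side'):
  bot.grab_frame(n)
  for k in ['tray','bar','bar_grip']: print(n,k,[[np.round(d['position']).tolist(),round(d['conf'],2)] for d in bot.place_of(n,k)[:2]])
d=M.T@(np.array([500,-28,80])-o['tool_pos']); print('to bar (tool mm)',d.round(1))
"
```

```text
t 30.45 pos [388.9 150.4 208.4] yang 87.7 down [ 0.002  0.    -1.   ] gap 85.2 F [-0.6 -0.6  0.1] T [0.03 0.01 0.01] j [ 0.21 -0.24 -0.21  1.6  -0.    0.25]
top tray [[[394.0, 137.0, -2.0], 0.58], [[391.0, 149.0, 103.0], 0.41]]
top bar [[[499.0, -28.0, 0.0], 0.72]]
top bar_grip [[[498.0, -28.0, 27.0], 0.84]]
side tray [[[394.0, 135.0, 1.0], 0.84], [[504.0, -26.0, -2.0], 0.56]]
side bar [[[503.0, -26.0, -3.0], 0.8], [[453.0, 518.0, -2.0], 0.5]]
side bar_grip [[[500.0, -26.0, 26.0], 0.8]]
to bar (tool mm) [-118.  -173.8  128.5]
```

Emit:
apply_moves:
  commands:
    - [0,-0.0118,-0.0173,0,0]
    - [0,-0.0118,-0.0173,0,0]
    - [0,-0.0118,-0.0173,0,0]
    - [0,-0.0118,-0.0173,0,0]
    - [0,-0.0118,-0.0173,0,0]
    - [0,-0.0118,-0.0173,0,0]
    - [0,-0.0118,-0.0173,0,0]
    - [0,-0.0118,-0.0173,0,0]
    - [0,-0.0118,-0.0173,0.02,0]
    - [0,-0.0118,-0.0173,0.03,0]
    - [0,0,0,0.035,0]
    - [0,0,0,0.035,0]
    - [0,0,0,0.03,0]
    - [0,0,0,0.025,0]
    - [0,0,0,0.015,0]
    - [0,0,0,0.007,0]
    - [0,0,0,0,0]

```text
clock: 32.27
tool_pos: [497.7, -26.7, 8.0]
tool_rot: [-0.06, -3.136, -0.001]
contact_force: [-0.6, 1.5, 0.5]
finger_gap: 85.4
grip_force: 0.0
```

Emit:
apply_moves:
  commands:
    - [1,0,0,0,0]
    - [1,0,0,0,0]
    - [1,0,0,0,0]
    - [1,0,0,0,0]
    - [1,0,0,0,0]
    - [1,0,0,0,0]
    - [1,0,0,0,0]
    - [1,0,0,0,0]
    - [1,0,0,0,0]
    - [1,0,0,0,0]

```text
clock: 33.1
tool_pos: [500.4, -27.0, 11.1]
tool_rot: [0.06, 3.14, -0.0]
contact_force: [-0.4, 0.8, 5.1]
finger_gap: 11.5
grip_force: 59.5
```

Emit:
apply_moves:
  commands:
    - [1,0,0,-0.01,0]
    - [1,0,0,-0.025,0]
    - [1,0,0,-0.025,0]
    - [1,0,0,-0.025,0]
    - [1,0,0,-0.025,0]
    - [1,0,0,-0.025,0]
    - [1,0,0,-0.025,0]
    - [1,0,0,0,-6.2]
    - [1,0,0,0,-6.2]
    - [1,0,0,0,-6.3]
    - [1,0,0,0,0]

```text
clock: 34.02
tool_pos: [498.7, -27.0, 169.3]
tool_rot: [0.453, -3.106, -0.001]
contact_force: [0.5, -0.2, -3.4]
finger_gap: 10.8
grip_force: 58.6
```

```bash
python3 -c "
from tl import *
o,M=st()
f=bot.grab_frame('top')
for k in ['bar','bar_grip','hopper_mouth','hopper_seat','hopper']: print(k,[[np.round(d['position']).tolist(),round(d['conf'],2)] for d in bot.place_of('top',k)[:1]])
bot.grab_frame('side')
for k in ['bar','bar_grip','hopper_mouth','hopper_seat','hopper']: print(k,[[np.round(d['position']).tolist(),round(d['conf'],2)] for d in bot.place_of('side',k)[:1]])
d=M.T@(np.array([540.5,-286,0])-o['tool_pos']); print('to hopper (tool mm)',d.round(1))
# hopper yaw from mask
bot.grab_frame('top')
m=bot.outline_of('top','hopper')[0]['mask'].astype(np.uint8)
cs=max(cv2.findContours(m,0,1)[0],key=cv2.contourArea)
g=cv2.cvtColor(f,cv2.COLOR_BGR2GRAY)
# bright rim pixels inside the mask -> world at z=100
mm=cv2.erode(m,np.ones((3,3)))
ys,xs=np.nonzero((g>150)&(m>0)&(f.max(2).astype(int)-f.min(2)<25))
P=np.array([unproj('top',(x,y),100)[:2] for x,y in zip(xs,ys)],np.float32)
print(len(P),cv2.minAreaRect(P))
cv2.imwrite('pics/e.png',cv2.resize(f[195:310,370:485],None,fx=5,fy=5,interpolation=cv2.INTER_CUBIC))
"
```

```text
t 34.02 pos [498.7 -27.  169.3] yang 106.6 down [-0.003  0.    -1.   ] gap 10.8 F [ 0.5 -0.2 -3.4] T [-0.04  0.04 -0.03] j [-0.19 -0.02 -0.09  1.5  -0.   -0.48]
bar [[[448.0, 518.0, 1.0], 0.19]]
bar_grip []
hopper_mouth [[[543.0, -284.0, 101.0], 0.6]]
hopper_seat [[[539.0, -291.0, 102.0], 0.71]]
hopper [[[546.0, -291.0, -4.0], 0.95]]
bar [[[501.0, -27.0, 155.0], 0.79]]
bar_grip [[[501.0, -28.0, 186.0], 0.73]]
hopper_mouth [[[542.0, -288.0, 99.0], 0.59]]
hopper_seat [[[542.0, -288.0, 102.0], 0.96]]
hopper [[[541.0, -288.0, 2.0], 0.9]]
to hopper (tool mm) [  33.5 -260.3  169.2]
286 ((540.1124267578125, -279.8096008300781), (169.2284698486328, 183.4473876953125), 17.263574600219727)
```

View pics/e.png

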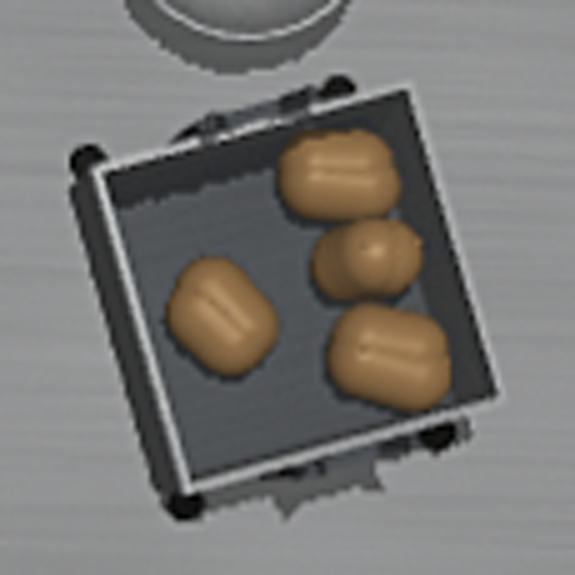

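The crop shows the hopper rim corners at (97,168), (410,88), (497,397) and (188,488), with four potatoes lying below the rim.

```bash
python3 -c "
from h import *
from scipy.optimize import least_squares
a=np.array([(97,168),(410,88),(497,397),(188,488)])/5+[370,195]-.4
loc=np.array([(84,84),(84,-84),(-84,-84),(-84,84)])
def f(p):
    A=np.radians(p[2]);c,s=np.cos(A),np.sin(A)
    return np.concatenate([proj('top',[p[0]+c*x-s*y,p[1]+s*x+c*y,100])-u for (x,y),u in zip(loc,a)])
r=least_squares(f,[541,-287,16.5]);print(r.x,r.fun.round(1))"
```

```text
[ 541.10496747 -286.74375968   16.738329  ] [-1.4 -0.6  0.5 -1.9  2.   1.3 -1.1  1.1]
```

Emit:
apply_moves:
  commands:
    - [1,0.002,-0.012,0,0]
    - [1,0.003,-0.025,0,0]
    - [1,0.004,-0.03,0,0]
    - [1,0.004,-0.03,0,0]
    - [1,0.004,-0.03,0,0]
    - [1,0.004,-0.03,0,0]
    - [1,0.004,-0.03,0,0]
    - [1,0.004,-0.03,0,0]
    - [1,0.003,-0.025,0,0]
    - [1,0.002,-0.018,0,0]
    - [1,0,0,0,0]
    - [1,0,0,0,0]
    - [1,0,0,0,0]

```text
clock: 35.8
tool_pos: [540.6, -285.9, 170.0]
tool_rot: [0.45, -3.109, -0.002]
contact_force: [-0.1, 0.5, -3.8]
finger_gap: 11.4
grip_force: 59.1
```

```bash
python3 -c "
from tl import *
o,M=st()
for n in ('top','side'):
  bot.grab_frame(n)
  for k in ['bar','bar_grip','hopper_seat']: print(n,k,[[np.round(d['position']).tolist(),round(d['conf'],2)] for d in bot.place_of(n,k)[:1]])
print((M.T@(np.array([541.3,-287,0])-o['tool_pos'])).round(1))
"
```

```text
t 35.8 pos [ 540.6 -285.9  170. ] yang 106.5 down [-0.001  0.001 -1.   ] gap 11.4 F [-0.1  0.5 -3.8] T [0.04 0.03 0.01] j [-0.6   0.27  0.23  1.53  0.   -0.88]
top bar [[[541.0, -292.0, 156.0], 0.83]]
top bar_grip [[[539.0, -287.0, 187.0], 0.67]]
top hopper_seat [[[542.0, -290.0, 103.0], 0.97]]
side bar [[[544.0, -288.0, 156.0], 0.81]]
side bar_grip [[[543.0, -281.0, 184.0], 0.89]]
side hopper_seat [[[540.0, -288.0, 100.0], 0.56]]
[ -0.4  -1.4 170. ]
```

Emit:
apply_moves:
  commands:
    - [1,0,-0.001,0.01,0]
    - [1,0,0,0.012,0]
    - [1,0,0,0.01,0]
    - [1,0,0,0.007,0]
    - [1,0,0,0.005,0]
    - [1,0,0,0.003,0]
    - [1,0,0,0.002,0]
    - [1,0,0,0,0]
    - [1,0,0,0,0]

```text
clock: 36.95
tool_pos: [541.5, -287.1, 121.7]
tool_rot: [-0.451, 3.109, -0.001]
contact_force: [0.0, -0.5, -3.5]
finger_gap: 11.4
grip_force: 59.1
```

```bash
python3 -c "
from tl import *
o,M=st()
im=bot.grab_frame('side')
cv2.imwrite('pics/f.png',cv2.resize(im[150:250,320:410],None,fx=6,fy=6,interpolation=cv2.INTER_CUBIC))
"
```

```text
t 36.95 pos [ 541.5 -287.1  121.7] yang 106.5 down [ 0.001 -0.    -1.   ] gap 11.4 F [ 0.  -0.5 -3.5] T [-0.04 -0.04  0.  ] j [-0.6   0.28  0.14  1.43 -0.   -0.88]
```

I've now viewed more pictures than the limit of 10, so from here I'll go by numbers only.

Emit:
apply_moves:
  commands:
    - [1,0,0,0.002,0]
    - [1,0,0,0.002,0]
    - [1,0,0,0.001,0]
    - [1,0,0,0.001,0]
    - [1,0,0,0,0]
    - [1,0,0,0,0]

```text
clock: 37.5
tool_pos: [541.3, -287.0, 115.3]
tool_rot: [-0.451, 3.109, -0.0]
contact_force: [0.9, -1.2, -3.0]
finger_gap: 11.7
grip_force: 59.2
```

Emit:
apply_moves:
  commands:
    - [1,0,0,0.001,0]
    - [1,0,0,0,0]
    - [1,0,0,0.001,0]
    - [1,0,0,0,0]

```text
clock: 37.83
tool_pos: [541.4, -287.0, 115.2]
tool_rot: [-0.451, 3.108, -0.001]
contact_force: [-3.1, 1.5, 5.2]
finger_gap: 11.6
grip_force: 60.3
```

```bash
python3 -c "
from tl import *
st()
for n in ('top','side'):
  bot.grab_frame(n)
  for k in ['bar','bar_grip','hopper_seat']: print(n,k,[hop(d['position'])+[round(d['conf'],2)] for d in bot.place_of(n,k)[:1]])
"
```

```text
t 37.83 pos [ 541.4 -287.   115.2] yang 106.5 down [ 0.001 -0.001 -1.   ] gap 11.6 F [-3.1  1.5  5.2] T [ 0.39  0.59 -0.03] j [-0.6   0.28  0.13  1.42 -0.   -0.88]
top bar [[-3.0, -5.0, 104.0, 0.79]]
top bar_grip [[0.0, -1.0, 133.0, 0.71]]
top hopper_seat [[1.0, -7.0, 106.0, 0.64]]
side bar [[4.0, -6.0, 99.0, 0.55]]
side bar_grip [[2.0, -1.0, 133.0, 0.8]]
side hopper_seat [[-1.0, -3.0, 102.0, 0.67]]
```

Emit:
apply_moves:
  commands:
    - [0.85,0,0,0,0]
    - [0.7,0,0,0,0]
    - [0.5,0,0,0,0]
    - [0,0,0,0,0]
    - [0,0,0,0,0]
    - [0,0,0,0,0]
    - [0,0,0,-0.01,0]
    - [0,0,0,-0.02,0]
    - [0,0,0,-0.03,0]
    - [0,0,0,-0.03,0]
    - [0,0.01,0.03,-0.03,0]
    - [0,0.01,0.035,0,0]
    - [0,0.01,0.035,0,0]
    - [0,0.01,0.035,0,0]
    - [0,0.01,0.035,0,0]
    - [0,0.01,0.035,0,0]
    - [0,0.01,0.035,0,0]
    - [0,0.01,0.035,0,0]
    - [0,0,0,0,0]
    - [0,0,0,0,0]

```text
clock: 39.9
tool_pos: [387.0, -46.1, 233.3]
tool_rot: [-0.455, 3.106, -0.002]
contact_force: [0.2, 0.5, 0.3]
finger_gap: 85.4
grip_force: 0.0
```

```bash
python3 -c "
from tl import *
from scipy.optimize import least_squares
st()
for i in range(2):
 for n in ('top','side'):
  bot.grab_frame(n)
  for k in ['bar','bar_grip','hopper_seat']: print(n,k,[hop(d['position'])+[round(d['conf'],2)] for d in bot.place_of(n,k)[:1]])
  if i: continue
  print([hop(d['position']) for d in bot.place_of(n,'potato1')])
  ys,xs=np.nonzero(bot.outline_of(n,'bar')[0]['mask'])
  P=np.array([hop(unproj(n,(x,y),114))[:2] for x,y in zip(xs,ys)],np.float32); print(cv2.minAreaRect(P),P.min(0),P.max(0))
for k in ('tray','jar','bowl','spoon','cutter','turner','board'): print(k,[np.round(d['position']).tolist() for d in bot.place_of('side',k)[:1]])
"
```

```text
t 39.9 pos [387.  -46.1 233.3] yang 106.7 down [ 0.003 -0.001 -1.   ] gap 85.4 F [0.2 0.5 0.3] T [-0.02 -0.04  0.  ] j [-0.29 -0.31 -0.22  1.66 -0.   -0.58]
top bar [[2.0, -6.0, 102.0, 0.59]]
top bar_grip [[-4.0, -3.0, 129.0, 0.65]]
top hopper_seat [[-3.0, -7.0, 104.0, 0.73]]
[[110.0, 721.0, 14.0], [-3.0, 30.0, 36.0], [-47.0, -46.0, 39.0], [4.0, -49.0, 40.0], [50.0, -52.0, 37.0]]
((2.9478073120117188, -1.3885612487792969), (23.031482696533203, 194.1033172607422), 89.2309799194336) [-94. -13.] [100.  11.]
side bar [[3.0, -3.0, 103.0, 0.88]]
side bar_grip [[2.0, -4.0, 132.0, 0.63]]
side hopper_seat [[-0.0, -1.0, 101.0, 0.88]]
[[280.0, 583.0, 20.0], [5.0, -50.0, 45.0], [-49.0, -53.0, 37.0], [49.0, -50.0, 35.0], [145.0, 431.0, 20.0]]
((3.8024139404296875, -22.76668930053711), (88.57737731933594, 156.11907958984375), 89.58482360839844) [-74. -67.] [82. 22.]
top bar [[-1.0, -3.0, 104.0, 0.56]]
top bar_grip [[-1.0, -1.0, 132.0, 0.92]]
top hopper_seat [[-2.0, -7.0, 106.0, 0.7]]
side bar [[144.0, 795.0, 1.0, 0.64]]
side bar_grip [[1.0, -1.0, 131.0, 0.6]]
side hopper_seat [[-1.0, -2.0, 99.0, 0.69]]
tray [[396.0, 137.0, 1.0]]
jar [[754.0, 55.0, 1.0]]
bowl [[738.0, -267.0, -4.0]]
spoon [[758.0, 229.0, -3.0]]
cutter [[745.0, -72.0, -2.0]]
turner [[451.0, 519.0, -2.0]]
board [[455.0, -534.0, 3.0]]
```

```bash
python3 -c "
from workcell import bot
print(bot.job_done())"
```

```text
the job is handed in; nothing more can be done
None
```

I handed the job in with all four potatoes in the hopper, the empty tray upright on free table at about (395, 137) mm, and the bar lowered into both forks, centred to about 3 mm; I judged it level from the camera estimates and seat height only, and I viewed 13 pictures, over the limit of 10.

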